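Find the empty bay of the supply box

ROBOT

A 6-joint arm with a two-finger parallel gripper is mounted at the origin on the work surface. World frame = base frame: x ahead of the robot, y to its left, z up, the work surface at z = 0. Lengths are in m, angles in degrees, forces in N, time in s.
With the tool pointing down it reaches from about 0.325 to 0.875 m from the base axis. Payload 4.4 kg.
Tool frame: the origin (TCP) lies between the finger pads; the fingertips stand env.tip_extent ahead of it and the grasp point (between the pads) lies 6 mm ahead of it (env.tip_extent is the distance from the TCP to the fingertips, in m); z points along the fingers, y is the line along which they close (so a half turn about z gives the same grasp; the last joint's range is limited). The gripper opens to 85 mm and grips with 20 to 120 N. Pads are 22 mm wide; open, the fingers measure 114 mm over their backs; the gripper's body (76 mm by 85 mm) begins 54 mm behind the grasp point. The pads swing forward as they close: fully open they stand 13 mm farther back than shut.
Start: joints at [68.039, 11.837, 88.321, -0, 79.842, -8.623], TCP at [0.133, 0.559, 0.256] pointing down, gripper open.
Joint ranges: [-156.59, 156.59], [-49.26, 127.26], [12.9, 141.05], [-63.56, 243.56], [4.71, 150.69], [-161.64, 161.64]. Speed limits (degrees/s): [159.86, 159.86, 180, 180, 180, 180].

INTERFACE

Orientations are given as [roll, pitch, yaw] about the fixed x, y, z axes, in that order (R = Rz(yaw) Ry(pitch) Rx(roll)).
In Python, from cell import readout, vision, ticket, models, env gives the robot as it stands.
- The arm moves only by the shell command python3 -m pendant 'ROWS' [OPENING] [FORCE]. ROWS is JSON, a list of rows, each an object of numbers: "dx", "dy", "dz": the shift along the tool's x, y, z scaled (see below); "roll": the turn about the tool's z scaled (see below). A call has 1 to 20 rows; each row is the pose to reach, as a shift and turn from the pose commanded when the call began, along the tool's axes at that moment, turning the shorter way round; what a row does not reach only later rows make up. The controller multiplies each number of a shift by 0.5 m and each number of a turn by 360 degrees. A row lasts 1/8 s, in which the tool goes at most 62.5 mm and 10.7 degrees, less where a joint would pass 70% of its speed; a pose out of reach is approached as far as the arm can. A call with a number of a shift or a turn outside -1 to 1 is refused whole. A call with a gripper value outside its range is refused whole. OPENING is the opening, from -1 (shut) to 1 (fully open), so that 0 is half open, set as the call begins (- or left out, the last holds). The fingers move at their own pace and stop on an object; FORCE is the grip in N (left out, the last holds). Time passes only in rows, so rows that repeat a pose let the fingers close. It gives the time, the measured TCP pose, the force, the opening and the grip force at its end, in the units of the state.
- readout.read_state(): the state, without advancing time (a new reading comes with each control period).
- vision.camera(name): name is "scene" or "top" or "wrist"; returns (picture, depth): 420x560x3 uint8, red, green, blue; 420x560 float32, m along the optical axis (not along the pixel's ray), 0 where there is no reading.
- vision.camera_params(name): a dict with "fx", "fy", "cx", "cy" (pixels), "rvec" (rotation vector, rad) and "tvec" (3), from world to camera coordinates, as OpenCV has them. Camera axes: x right, y down, z forward; pixel columns grow to the right and rows downward; lengths in m; the calibration is good to about 2 mm. A picture is of the moment at which its call begins: read the wrist's pose just before it. camera_params takes no time and is no camera call; for the wrist camera it gives the pose at the moment of the call.
- ticket.close_job(): hands the job in; it is judged then, once.
Trained networks look in the newest picture that a camera, given by its name, has taken for a name from the list of things; names that differ only in an ending like _2 or _b are one class to them, and where a whole thing is asked for, a point or a joint stands for the part that bears it (a point fixed in the world has none). Each returns a list of dicts, best first, with "p" (0 to 1); they miss things now and then, are a little off and sometimes report something else, mostly with a low value. They report only what shows in the picture. A call takes as long as a camera call.
- models.find_in(label, camera): "position" ([x, y, z] in m, in world coordinates, good to about 4 mm: the middle of the surface that is visible of it).
- models.trace(label, camera): "pixels" (420x560 bool, what is visible of it).
- models.mark_of(label, camera): "position" ([x, y, z] in m, in world coordinates, good to about 4 mm: a listed point, or the origin of a listed thing).
The state is a dict: "time_s": time; "joint_pos": joint angles; "qvel": joint speeds; "joint_efforts": joint torques, N m; "tool_pos": TCP position; "tcp_rot": TCP orientation; "contact_force": force on the tool from outside, world axes, zero at the start; "ft_torque": the same for the moment, N m; "opening": opening from 0.0 (shut) to 1.0 (fully open); "finger_force": force on a finger pad.
Only numpy, scipy, OpenCV 4.12 (cv2) and the standard library are available. Lean on these libraries where they do the work, as an engineer would, in place of code of your own. Each camera call takes 0.05 s, during which the arm holds its last target. There are 200 camera calls.

TASK

One of the four bays in the grey supply box on the bench is empty, and only its cover panel can rock. Press gently with the fingertips near the edge of one panel after another until you find the one that rocks, then push that panel open until it stands nearly upright, leave it so and move clear. Pick nothing up, and leave the other things on the bench where they are.

Things in the scene. Friction and masses are not known exactly. Their poses are not given: they have to be found in the camera images.
- box: fixed grey steel box, 130 (its x) x 380 (its y) x 80 mm high, origin under its centre, z up. On top four identical aluminium panels in a row, centres at y = +138, +46, -46, -138 mm (panel 1 to 4), x = 0. Under each a bay 104 (x) x 80 (y) mm, floor 5 mm above the bench. Three bays, not always the same, hold a power brick that stops the panel turning; one is empty. All look alike.
- panel_1_mid (a point): centre of panel 1, on its pivot, 76 mm above the bench; axes as the box's while flat, turning with the panel. The panel is 100 (x) x 76 (y) x 4 mm, its top 2 mm above this point and 2 mm below the box's rim. It turns about its middle line, along the box's y: one half sinks into the bay, the other rises. A level push on the raised edge may bind below about 50 degrees: tip it past that first.
- panel_1 (a joint): angle of panel 1, rad: 0 flat, positive when its +x half (far from the robot) is down and its -x half up, negative the other way. Over the empty bay it turns from -1.5 to 1.5, balanced, with light friction (0.05 N m: 1.4 N at 36 mm from the pivot), and stays where left. Over a filled bay it gives less than 0.08 when pressed.
- panel_2_mid (a point): centre of panel 2, on its pivot, 76 mm above the bench; axes as the box's while flat, turning with the panel. The panel is 100 (x) x 76 (y) x 4 mm, its top 2 mm above this point and 2 mm below the box's rim. It turns about its middle line, along the box's y: one half sinks into the bay, the other rises. A level push on the raised edge may bind below about 50 degrees: tip it past that first.
- panel_2 (a joint): angle of panel 2, rad: 0 flat, positive when its +x half (far from the robot) is down and its -x half up, negative the other way. Over the empty bay it turns from -1.5 to 1.5, balanced, with light friction (0.05 N m: 1.4 N at 36 mm from the pivot), and stays where left. Over a filled bay it gives less than 0.08 when pressed.
- panel_3_mid (a point): centre of panel 3, on its pivot, 76 mm above the bench; axes as the box's while flat, turning with the panel. The panel is 100 (x) x 76 (y) x 4 mm, its top 2 mm above this point and 2 mm below the box's rim. It turns about its middle line, along the box's y: one half sinks into the bay, the other rises. A level push on the raised edge may bind below about 50 degrees: tip it past that first.
- panel_3 (a joint): angle of panel 3, rad: 0 flat, positive when its +x half (far from the robot) is down and its -x half up, negative the other way. Over the empty bay it turns from -1.5 to 1.5, balanced, with light friction (0.05 N m: 1.4 N at 36 mm from the pivot), and stays where left. Over a filled bay it gives less than 0.08 when pressed.
- panel_4_mid (a point): centre of panel 4, on its pivot, 76 mm above the bench; axes as the box's while flat, turning with the panel. The panel is 100 (x) x 76 (y) x 4 mm, its top 2 mm above this point and 2 mm below the box's rim. It turns about its middle line, along the box's y: one half sinks into the bay, the other rises. A level push on the raised edge may bind below about 50 degrees: tip it past that first.
- panel_4 (a joint): angle of panel 4, rad: 0 flat, positive when its +x half (far from the robot) is down and its -x half up, negative the other way. Over the empty bay it turns from -1.5 to 1.5, balanced, with light friction (0.05 N m: 1.4 N at 36 mm from the pivot), and stays where left. Over a filled bay it gives less than 0.08 when pressed.
- screwdriver: loose bystander: a screwdriver about 200 mm long, lying; leave it where it is
- keypad: loose bystander: a small white numeric keypad 100 x 80 x 23 mm; origin under its centre; leave it where it is
- spool: loose bystander: a grey wire spool, 60 mm across, 47 mm high, standing; origin under its centre; leave it where it is
- tape: loose bystander: a ring-shaped cardboard roll 90 mm across, 24 mm high, lying flat; origin under its centre; leave it where it is
- mug: loose bystander: a white mug, 76 mm across without its handle, 85 mm high; origin under its centre; leave it where it is
- bin: loose bystander: an open blue parts bin 110 x 75 x 50 mm; origin under its centre; leave it where it is
- flux: loose bystander: a small closed jar 40 mm across, 70 mm high; origin under its centre; leave it where it is

How it is judged:
By the outcome, as a careful person would: the job done as asked, in the order asked, and still so for the second after the job is handed in, with the robot touching nothing.
It also fails if it takes over 58 s, if anything falls off the work surface, if the arm or the gripper's body presses on something with over 40 N, if the wrist force passes 120 N, or if a joint passes its speed limit or range.

## Working session

There is one attempt and no reset: what is moved stays moved. The work goes in short steps, Python scripts to look and compute and a shell command to move; the robot and the scene stay as the last step left them, time stands still between calls to the robot, and variables do not carry over. Pictures are saved under pics/ and viewed, at most 10 in all, crops included, and the job is handed in when it is done.

```bash
mkdir -p pics; python3 - <<'E'
from cell import readout, vision, models, env
import cv2, numpy as np
s=readout.read_state(); print({k:np.round(v,3) for k,v in s.items()}, env.tip_extent)
for c in ("top","scene"):
    im,d=vision.camera(c); cv2.imwrite(f"pics/{c}0.png",im[:,:,::-1])
    for n in ("box","panel_1_mid"):
        for r in models.mark_of(n,c)[:5]: print(c,n,np.round(r["position"],3),round(r["p"],2))
for n in ("screwdriver","keypad","spool","tape","mug","bin","flux"):
    r=models.mark_of(n,"top"); print(n,[(np.round(q["position"],3),round(q["p"],2)) for q in r[:1]])
E
```

```text
{'time_s': np.float64(0.0), 'joint_pos': array([ 6.8039e+01,  1.1885e+01,  8.8405e+01, -1.0000e-03,  7.9841e+01,
       -8.6230e+00]), 'qvel': array([-0.033,  0.046,  0.088, -0.01 ,  0.029, -0.064]), 'joint_efforts': array([ 1.0000e-03, -3.8302e+01, -2.9160e+01, -0.0000e+00,  1.0000e-02,
       -0.0000e+00]), 'tool_pos': array([0.132, 0.559, 0.255]), 'tcp_rot': array([-1.79870e+02, -1.90000e-02,  1.66662e+02]), 'contact_force': array([-0.503, -0.472,  0.77 ]), 'ft_torque': array([-0.034, -0.033,  0.005]), 'finger_force': np.float64(0.0), 'opening': np.float64(1.0)} 0.025
top box [ 0.537 -0.02  -0.003] 0.57
top panel_1_mid [0.495 0.112 0.077] 0.65
scene box [ 0.531 -0.023  0.001] 0.61
scene box [ 0.642  0.139 -0.005] 0.33
scene panel_1_mid [0.502 0.113 0.075] 0.58
screwdriver [(array([ 0.404,  0.029, -0.001]), 0.83)]
keypad [(array([ 0.429, -0.148, -0.004]), 0.96)]
spool [(array([ 0.642,  0.141, -0.003]), 0.73)]
tape [(array([ 0.689, -0.078, -0.004]), 0.81)]
mug [(array([ 0.449,  0.237, -0.   ]), 0.56)]
bin [(array([ 0.618, -0.272,  0.   ]), 0.76)]
flux [(array([ 0.664,  0.027, -0.   ]), 0.74)]
```

View pics/top0.png

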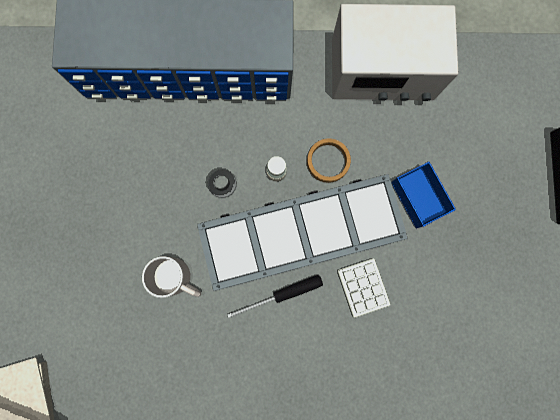

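View pics/scene0.png

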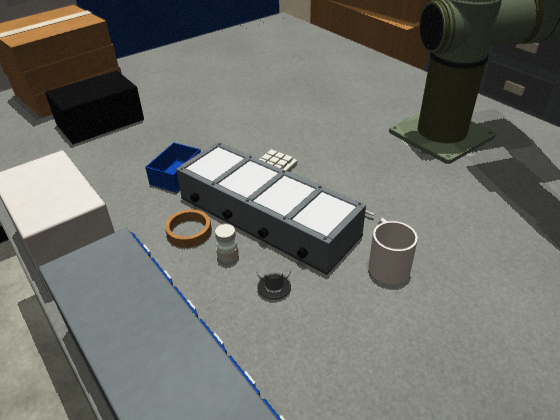

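The top view shows the box with four white panels, at pixels (232,250), (279,239), (327,226) and (373,212), left to right = panels 1 to 4. The mug is at (165,277), the screwdriver in front, and the bin at the right end. Next I measure the panel rectangles.

```bash
cat > h.py <<'E'
from cell import readout, vision
import cv2, numpy as np
def panels(cam, box=None):
    im,d=vision.camera(cam); p=vision.camera_params(cam)
    R=cv2.Rodrigues(np.array(p["rvec"],float))[0]; t=np.array(p["tvec"],float).ravel()
    v,u=np.mgrid[:420,:560]
    P=np.stack([(u-p["cx"])*d/p["fx"],(v-p["cy"])*d/p["fy"],d],-1)
    W=(P-t)@R
    return im,d,W
E
python3 - <<'E'
from h import *
for cam in("top","scene"):
    im,d,W=panels(cam)
    m=(im.min(2)>150)&(d>0)&(W[...,2]>.055)&(W[...,2]<.095)&(abs(W[...,0]-.53)<.12)&(W[...,1]<.19)&(W[...,1]>-.24)
    m=cv2.erode(m.astype(np.uint8),np.ones((2,2)))
    n,l,st,_=cv2.connectedComponentsWithStats(m)
    for i in range(1,n):
        if st[i,4]<200: continue
        q=W[l==i]; r=cv2.minAreaRect((q[:,:2]*1000).astype(np.float32))
        print(cam,st[i,4],np.round(r[0],1),np.round(r[1],1),round(r[2],1),round(np.median(q[:,2]),4))
E
```

```text
top 1878 [ 571.8 -154.7] [97.3 73.8] 15.5 0.0776
top 1913 [547.8 -67. ] [97.2 75.7] 15.4 0.0778
top 1964 [523.3  22.8] [97.1 73.1] 15.3 0.0778
top 1986 [499.  111.7] [97.1 73.3] 15.2 0.0778
scene 884 [ 573.9 -151.4] [98.9 79.8] 14.9 0.0767
scene 1021 [549.5 -63.6] [98.  77.3] 15.0 0.0766
scene 1166 [525.9  24.1] [99.2 75.1] 15.2 0.0766
scene 1350 [501.6 113.2] [99.4 74.6] 15.2 0.0766
```

```bash
python3 -m pendant '[{"dx":-0.978,"dy":-0.668,"dz":0,"roll":-0.079},{"dx":-0.978,"dy":-0.668,"dz":0,"roll":-0.079},{"dx":-0.978,"dy":-0.668,"dz":0,"roll":-0.079},{"dx":-0.978,"dy":-0.668,"dz":0,"roll":-0.079},{"dx":-0.978,"dy":-0.668,"dz":0,"roll":-0.079},{"dx":-0.978,"dy":-0.668,"dz":0,"roll":-0.079},{"dx":-0.978,"dy":-0.668,"dz":0,"roll":-0.079},{"dx":-0.978,"dy":-0.668,"dz":0,"roll":-0.079},{"dx":-0.978,"dy":-0.668,"dz":0,"roll":-0.079},{"dx":-0.978,"dy":-0.668,"dz":0,"roll":-0.079},{"dx":-0.978,"dy":-0.668,"dz":0,"roll":-0.079},{"dx":-0.978,"dy":-0.668,"dz":0,"roll":-0.079},{"dx":-0.978,"dy":-0.668,"dz":0.15,"roll":-0.079},{"dx":-0.978,"dy":-0.668,"dz":0.25,"roll":-0.079},{"dx":-0.978,"dy":-0.668,"dz":0.25,"roll":-0.079}]' -1 20; python3 - <<'E'
from h import *
s=readout.read_state(); print(np.round(s["joint_pos"],1),s["tool_pos"],s["tcp_rot"],s["opening"])
im,d=vision.camera("scene"); cv2.imwrite("pics/s1.png",cv2.resize(im[120:300,150:430],(784,504))[:,:,::-1])
E
```

```text
time_s: 2.62
tool_pos: [0.5253, 0.1227, 0.1259]
tcp_rot: [179.8, -0.8, -164.8]
contact_force: [-0.2, -0.2, 0.5]
opening: 0.002
finger_force: 0.0
[   3.9   16.3   99.5    0.    65.  -101.3] [0.52525624 0.12266502 0.12592101] [ 179.82828735   -0.79197142 -164.77334642] 0.0017941473499419097
```

View pics/s1.png

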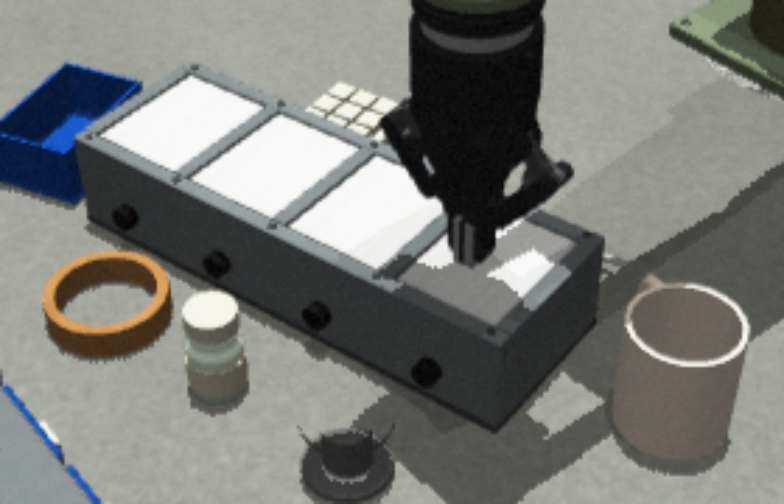

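The fingertips stand above the far half of panel 1, at about (470,260) in the crop. Now I press gently.

```bash
python3 -m pendant '[{"dz":0.03},{"dz":0.05},{"dz":0.054},{"dz":0.056},{"dz":0.056}]'; python3 -m pendant '[{"dz":0.003},{"dz":0.006},{"dz":0.006}]';python3 -m pendant '[{"dz":0.003},{"dz":0.006},{"dz":0.006}]'
```

```text
schema error: expected keys dx, dy, dz, roll
schema error: expected keys dx, dy, dz, roll
schema error: expected keys dx, dy, dz, roll
```

```bash
python3 -m pendant '[{"dx":0,"dy":0,"dz":0.03,"roll":0},{"dx":0,"dy":0,"dz":0.05,"roll":0},{"dx":0,"dy":0,"dz":0.054,"roll":0},{"dx":0,"dy":0,"dz":0.054,"roll":0}]'; python3 -m pendant '[{"dx":0,"dy":0,"dz":0.003,"roll":0},{"dx":0,"dy":0,"dz":0.006,"roll":0},{"dx":0,"dy":0,"dz":0.006,"roll":0}]'; python3 -m pendant '[{"dx":0,"dy":0,"dz":0.003,"roll":0},{"dx":0,"dy":0,"dz":0.006,"roll":0},{"dx":0,"dy":0,"dz":0.006,"roll":0}]'
```

```text
time_s: 3.18
tool_pos: [0.5318, 0.1217, 0.1048]
tcp_rot: [-180.0, 0.0, -164.9]
contact_force: [0.2, 0.6, 1.0]
opening: 0.0
finger_force: 0.0
time_s: 3.55
tool_pos: [0.532, 0.1217, 0.102]
tcp_rot: [-180.0, 0.1, -164.9]
contact_force: [-0.7, -0.1, 3.6]
opening: -0.001
finger_force: 2.0
time_s: 3.92
tool_pos: [0.5321, 0.1217, 0.1018]
tcp_rot: [-180.0, 0.0, -164.9]
contact_force: [-7.0, -0.1, 20.9]
opening: 0.003
finger_force: 10.1
```

Panel 1 is firm: 21 N with almost no give. Panel 2 is next.

```bash
python3 -m pendant '[{"dx":0,"dy":0,"dz":-0.04,"roll":0},{"dx":0,"dy":-0.1,"dz":-0.04,"roll":0},{"dx":0,"dy":-0.184,"dz":-0.04,"roll":0},{"dx":0,"dy":-0.184,"dz":-0.04,"roll":0},{"dx":0,"dy":-0.184,"dz":-0.014,"roll":0},{"dx":0,"dy":-0.184,"dz":-0.007,"roll":0},{"dx":0,"dy":-0.184,"dz":-0.002,"roll":0},{"dx":0,"dy":-0.184,"dz":0,"roll":0},{"dx":0,"dy":-0.184,"dz":0,"roll":0}]'
```

```text
time_s: 5.05
tool_pos: [0.5547, 0.0336, 0.1018]
tcp_rot: [-180.0, -0.1, -164.7]
contact_force: [-10.9, -1.9, 25.4]
opening: 0.006
finger_force: 12.6
```

```bash
python3 -m pendant '[{"dx":0,"dy":0,"dz":-0.04,"roll":0},{"dx":0,"dy":-0.1,"dz":-0.04,"roll":0},{"dx":0,"dy":-0.184,"dz":-0.04,"roll":0},{"dx":0,"dy":-0.184,"dz":-0.04,"roll":0},{"dx":0,"dy":-0.184,"dz":-0.014,"roll":0},{"dx":0,"dy":-0.184,"dz":-0.007,"roll":0},{"dx":0,"dy":-0.184,"dz":-0.002,"roll":0},{"dx":0,"dy":-0.184,"dz":0,"roll":0},{"dx":0,"dy":-0.184,"dz":0,"roll":0}]'
```

```text
time_s: 6.18
tool_pos: [0.5786, -0.0544, 0.1018]
tcp_rot: [180.0, -0.1, -164.7]
contact_force: [-10.0, 1.7, 25.2]
opening: 0.002
finger_force: 12.3
```

Panel 3 is firm as well. I press panel 4 too, rather than assume.

```bash
python3 -m pendant '[{"dx":0,"dy":0,"dz":-0.04,"roll":0},{"dx":0,"dy":-0.1,"dz":-0.04,"roll":0},{"dx":0,"dy":-0.184,"dz":-0.04,"roll":0},{"dx":0,"dy":-0.184,"dz":-0.04,"roll":0},{"dx":0,"dy":-0.184,"dz":-0.014,"roll":0},{"dx":0,"dy":-0.184,"dz":-0.007,"roll":0},{"dx":0,"dy":-0.184,"dz":-0.002,"roll":0},{"dx":0,"dy":-0.184,"dz":0,"roll":0},{"dx":0,"dy":-0.184,"dz":0,"roll":0}]'
```

```text
time_s: 7.3
tool_pos: [0.6034, -0.1446, 0.0982]
tcp_rot: [-180.0, 0.0, -164.9]
contact_force: [-0.0, -0.6, -0.8]
opening: 0.002
finger_force: 0.0
```

Panel 4 rocks: it gave 4.5 mm or more with no force. I tip it further and draw the tip toward the pivot to pass 50°.

```bash
python3 -m pendant '[{"dx":0,"dy":0,"dz":0.01,"roll":0},{"dx":0,"dy":0,"dz":0.02,"roll":0},{"dx":0,"dy":0,"dz":0.032,"roll":0},{"dx":0,"dy":0,"dz":0.032,"roll":0}]';  python3 -m pendant '[{"dx":0.006,"dy":0,"dz":0,"roll":0},{"dx":0.012,"dy":0,"dz":0,"roll":0},{"dx":0.018,"dy":0,"dz":0,"roll":0},{"dx":0.025,"dy":0,"dz":0,"roll":0},{"dx":0.025,"dy":0,"dz":0,"roll":0}]'; python3 - <<'E'
from h import *
im,d=vision.camera("scene"); cv2.imwrite("pics/s2.png",cv2.resize(im[100:280,120:400],(784,504))[:,:,::-1])
E
```

```text
time_s: 7.8
tool_pos: [0.603, -0.1448, 0.0813]
tcp_rot: [180.0, -0.0, -164.9]
contact_force: [0.0, -1.0, -0.2]
opening: -0.001
finger_force: 0.1
time_s: 8.43
tool_pos: [0.5911, -0.1482, 0.0824]
tcp_rot: [-180.0, 0.0, -164.9]
contact_force: [3.2, 0.4, -0.6]
opening: -0.003
finger_force: 1.4
```

View pics/s2.png

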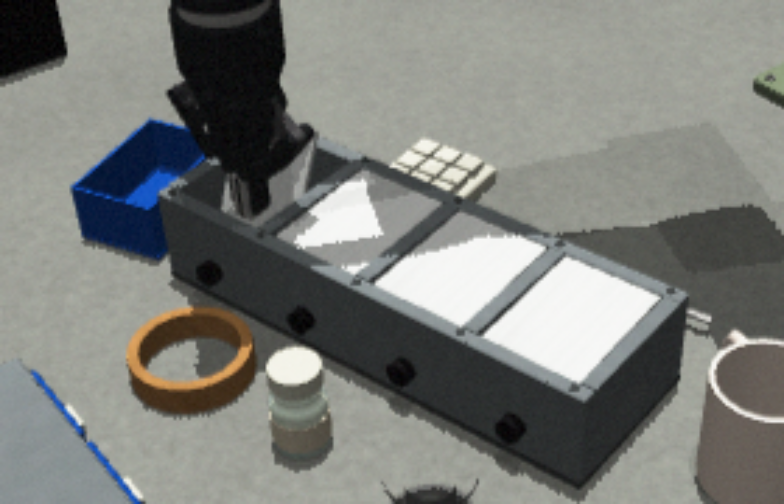

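Panel 4 is steep now, with its raised edge behind the gripper at (290,160). I back off, lift, go over to the near side and come down there.

```bash
python3 -m pendant '[{"dx":-0.016,"dy":0,"dz":0,"roll":0},{"dx":-0.02,"dy":0,"dz":-0.04,"roll":0},{"dx":-0.02,"dy":0,"dz":-0.14,"roll":0},{"dx":-0.02,"dy":0,"dz":-0.22,"roll":0},{"dx":-0.02,"dy":0,"dz":-0.22,"roll":0},{"dx":0.08,"dy":0,"dz":-0.22,"roll":0},{"dx":0.178,"dy":0,"dz":-0.22,"roll":0},{"dx":0.178,"dy":0,"dz":-0.22,"roll":0},{"dx":0.178,"dy":0,"dz":-0.15,"roll":0},{"dx":0.178,"dy":0,"dz":-0.096,"roll":0},{"dx":0.178,"dy":0,"dz":-0.096,"roll":0}]'; python3 - <<'E'
from h import *
im,d=vision.camera("scene"); cv2.imwrite("pics/s3.png",cv2.resize(im[100:280,120:400],(784,504))[:,:,::-1])
im,d,W=panels("scene")
c=np.array([.573,-.153]);a=np.radians(15.2);R=np.array([[np.cos(a),np.sin(a)],[-np.sin(a),np.cos(a)]])
L=(W[...,:2]-c)@R.T
m=(abs(L[...,1])<.032)&(abs(L[...,0])<.045)&(d>0)&(W[...,2]>.085)&(W[...,2]<.14)
q=np.c_[L[m][:,0],W[m][:,2]]; print(len(q),np.round(q[::max(1,len(q)//12)],3))
E
```

```text
time_s: 9.85
tool_pos: [0.504, -0.1701, 0.128]
tcp_rot: [179.8, -0.2, -164.9]
contact_force: [-0.0, -1.3, 0.3]
opening: -0.001
finger_force: 0.0
454 [[-0.016  0.123]
 [-0.013  0.111]
 [-0.013  0.113]
 [-0.01   0.104]
 [-0.013  0.114]
 [-0.008  0.099]
 [-0.014  0.107]
 [-0.006  0.095]
 [-0.009  0.103]
 [-0.005  0.088]
 [-0.     0.085]
 [-0.003  0.087]
 [-0.003  0.087]]
```

View pics/s3.png

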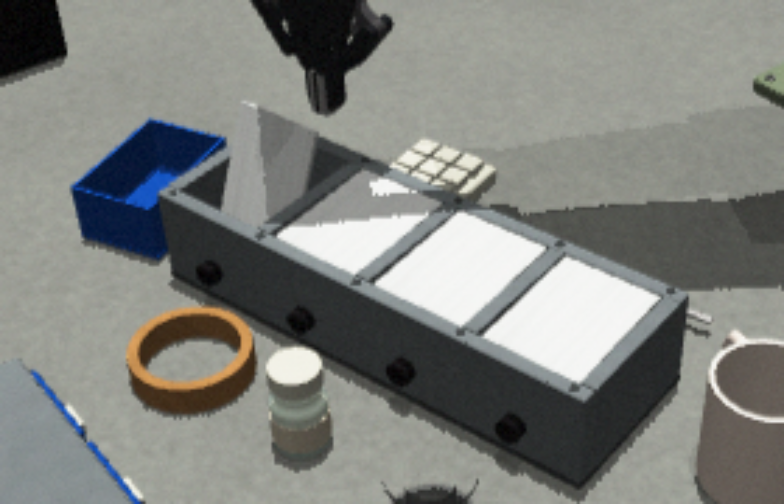

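The panel stands at about 70°, its top edge at (250,105), and the gripper is on the near side. Now the gentle level push.

```bash
python3 -m pendant '[{"dx":-0.04,"dy":0,"dz":0,"roll":0},{"dx":-0.06,"dy":0,"dz":0,"roll":0},{"dx":-0.075,"dy":0,"dz":0,"roll":0},{"dx":-0.085,"dy":0,"dz":0,"roll":0},{"dx":-0.093,"dy":0,"dz":0,"roll":0},{"dx":-0.1,"dy":0,"dz":0,"roll":0},{"dx":-0.1,"dy":0,"dz":0,"roll":0}]'; cat >> h.py <<'E'
def angle():
    im,d,W=panels("scene")
    c=np.array([.573,-.153]);a=np.radians(15.2);R=np.array([[np.cos(a),np.sin(a)],[-np.sin(a),np.cos(a)]])
    L=(W[...,:2]-c)@R.T
    m=(abs(L[...,1])<.032)&(abs(L[...,0])<.03)&(d>0)&(W[...,2]>.09)&(W[...,2]<.12)&(im.max(2)>90)
    k=np.polyfit(W[m][:,2],L[m][:,0],1)
    s=readout.read_state(); t=np.array(s["tool_pos"])
    print(m.sum(),"deg",90+np.degrees(np.arctan(k[0])),"x at pivot",np.polyval(k,.076),"tool local",R@(t[:2]-c),t[2])
    return im
E
python3 -c "from h import *;angle()"
```

```text
time_s: 10.82
tool_pos: [0.5539, -0.1581, 0.1302]
tcp_rot: [180.0, 0.0, -164.9]
contact_force: [-0.5, 0.5, -0.4]
opening: 0.0
finger_force: 0.0
283 deg 83.78635977652502 x at pivot 0.002223092719649579 tool local [-0.01992814  0.00012518] 0.13014506927454883
```

```bash
python3 -m pendant '[{"dx":0.06,"dy":0,"dz":0,"roll":0},{"dx":0.1,"dy":0,"dz":0,"roll":0},{"dx":0.1,"dy":0,"dz":-0.1,"roll":0},{"dx":0.1,"dy":0,"dz":-0.2,"roll":0},{"dx":0.1,"dy":0,"dz":-0.25,"roll":0},{"dx":0.1,"dy":0,"dz":-0.25,"roll":0},{"dx":0.1,"dy":0,"dz":-0.25,"roll":0}]'; python3 - <<'E'
from h import *
im=angle(); cv2.imwrite("pics/s4.png",cv2.resize(im[100:280,120:400],(784,504))[:,:,::-1])
E
```

```text
time_s: 11.75
tool_pos: [0.5045, -0.1708, 0.2537]
tcp_rot: [179.9, -0.1, -164.9]
contact_force: [-0.2, 0.1, -0.2]
opening: -0.002
finger_force: 0.0
271 deg 84.10566483830286 x at pivot 0.0020525360408034463 tool local [-0.07096834  0.00100971] 0.2530932855644794
```

View pics/s4.png

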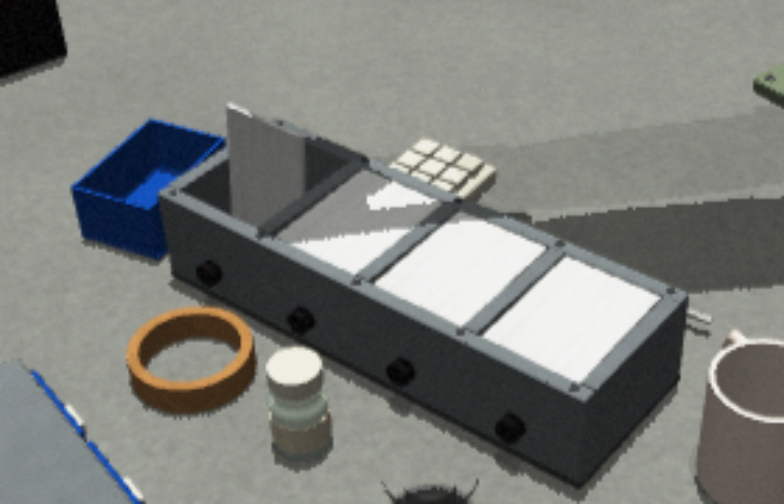

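Panel 4 stands nearly upright at about 84°, spanning roughly (230..305, 105..225). The arm is clear and the other things are where they were.

```bash
python3 -c "from cell import ticket;print(ticket.close_job())"
```

```text
the job is handed in; nothing more can be done
None
```

I pressed panels 1 to 3 and they were firm; panel 4 rocked, so I pushed it open to about 84°, moved the arm clear with the other things looking undisturbed, and handed the job in.

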